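Turn the tube rotator by its spokes until the orange-capped tube stands upright

ROBOT

A 6-joint arm with a two-finger parallel gripper is mounted at the origin on a cart in front of the work surface, level with it; the furniture and walls round the work are solid. World frame = base frame: x ahead of the robot, y to its left, z up, the work surface at z = 0. Lengths are in m, angles in rad, forces in N, time in s.
With the tool pointing down it reaches from about 0.425 to 0.925 m from the base axis. Payload 12.5 kg.
Tool frame: the origin (TCP) lies between the finger pads; the fingertips stand 14 mm ahead of it and the grasp point (between the pads) lies 5 mm behind it; z points along the fingers, y is the line along which they close (so a half turn about z gives the same grasp; the last joint's range is limited). The gripper opens to 85 mm and grips with 20 to 120 N. Pads are 22 mm wide; open, the fingers measure 114 mm over their backs; the gripper's body (76 mm by 85 mm) begins 54 mm behind the grasp point. The pads swing forward as they close: fully open they stand 13 mm farther back than shut.
Start: joints at [-1.43, 0.491, 1.559, -0, 1.092, -0.106], TCP at [0.153, -0.606, 0.245] pointing down, gripper open.
Joint ranges: [-3.1, 3.1], [-0.84, 2.19], [0.05, 2.79], [-1.13, 4.28], [0.06, 2.93], [-2.69, 2.69]. Speed limits (rad/s): [2.22, 2.22, 2.79, 3.14, 3.14, 3.14].

INTERFACE

Orientations are given as a unit quaternion [x, y, z, w].
In Python, from bench import arm, viewer gives the robot as it stands.
- The arm moves only by the tool jog_arm, never from a script. Its argument "rows" is one flat list of numbers, 6 for each row, row after row: the shift along the tool's x, y, z as a fraction of full scale, then the turn, a rotation vector about the tool's x, y, z as a fraction of full scale. A call has 1 to 10 rows; each row is the pose to reach, as a shift and turn from the pose commanded when the call began, along the tool's axes at that moment; what a row does not reach only later rows make up. Full scale, the value 1, is 0.25 m for a shift and 45 degrees for a turn. A row lasts 1/10 s, in which the tool goes at most 50 mm and 8.59 degrees, less where a joint would pass 70% of its speed; a pose out of reach is approached as far as the arm can. A call with a number of a shift or a turn outside -1 to 1 is refused whole. A call with a gripper value outside its range is refused whole. "hand" is the gripper's target within -1 to 1 (shut at 1, half-way at 0, fully open at -1), set as the call begins (left out, the last holds). The fingers move at their own pace and stop on an object; the grip force is fixed at half the most. Time passes only in rows, so rows that repeat a pose let the fingers close. It gives the time, the measured TCP pose, the force, the opening and the grip force at its end, in the units of the state.
- arm.read_state(): the state, without advancing time (a new reading comes with each control period).
- viewer.camera(name): name is "scene" or "top" or "wrist"; returns a dict with "image" (420x560x3 uint8, red, green, blue), "z_map" (420x560 float32, m along the optical axis (not along the pixel's ray), 0 where there is no reading), "fovy" (degrees; the focal length in pixels is half the picture's height over the tangent of half this angle, whatever the lens; pixels are square), "cx", "cy" (the principal point, pixels), "position" and "orientation" of the camera in the world. Camera axes: x right, y down, z forward; pixel columns grow to the right and rows downward; lengths in m; the calibration is good to about 2 mm. A picture is of the moment at which its call begins.
- arm.sign_off(): hands the job in; it is judged then, once.
The state is a dict: "clock": time; "joint_pos": joint angles; "dq": joint speeds; "tau": joint torques, N m; "tool_pos": TCP position; "orientation": TCP orientation; "wrist_force": force on the tool from outside, world axes, zero at the start; "wrist_torque": the same for the moment, N m; "grip_width": opening from 0.0 (shut) to 1.0 (fully open); "finger_force": force on a finger pad.
Only numpy, scipy, OpenCV 4.12 (cv2) and the standard library are available. Lean on these libraries where they do the work, as an engineer would, in place of code of your own. Each camera call takes 0.05 s, during which the arm holds its last target. There are 200 camera calls.

TASK

The tube rotator has been stopped at random, and the orange-capped tube must stand upright, cap straight up, so that its sample settles before a colleague takes it off. Push the rotor round with your fingertips, spoke after spoke, until the orange-capped tube points straight up, leave it standing so and draw the hand clear. Push gently, and on the spokes only: do not pinch or grip anything, do not press on the tubes, do not shift or tip the rotator, and leave the bottle, the beaker and the dish where they stand.

Things in the scene. Friction and masses are not known exactly. Their poses are not given: they have to be found in the camera images.
- rotator: Tube rotator: loose 3 kg bench instrument on rubber feet, white housing. Origin on the worktop right below the middle of the rotor; x is level and runs along the axle from the rotor's front back into the housing, y is level in the rotor's plane, z up. Two low feet, 12 mm high, run forward to x = -83 mm at y = -62 and 62 mm. The rotor stands in front of the housing.
- housing_top (a point): Middle of the top panel (black, with knob and rocker switch) of the white housing, 211 mm above the worktop; axes as the rotator's. The housing lies behind the rotor, from 38 to 143 mm behind the spokes' middle plane, 156 mm wide; the knob stands up to 226 mm above the worktop.
- rotor: Upright star of six bare spokes 60 degrees apart, no rim, 290 mm across, hub 68 mm. Origin on the axle, 160 mm above the worktop, in the spokes' middle plane; x = the axle (the rotator's x); z points along the spoke with the orange-capped tube, so it points up when the job is done. Turns endlessly either way on a slip clutch: about 1.2 N sideways at a spoke's end moves it; it stays where left.
- spoke0_tip (a point): Outer end of the orange tube's spoke, 145 mm from the axle. Six like spokes: aluminium, 12 mm wide in the rotor's plane, 10 mm thick along the axle, with a black rubber grip at the end, 15 mm wide, 14 mm thick, from 125 to 145 mm from the axle; rubber drags on the finger, so follow its arc. The spokes at 120 and 300 degrees from this one (turning about the rotor's +x) have empty blue clips.
- orange_tube: Orange-capped conical tube, 108 mm long, body 16 mm, cap 20 mm wide, clipped fast to the front of its spoke. Origin at its pointed end; z runs along the tube to the cap, outward along the spoke; the cap ends 120 mm from the axle. Its centre line is 20.5 mm in front of the spokes' middle plane (the rotor's -x side), so the cap's back is 10.5 mm in front of that plane. Not to be touched.
- blue_tube_a: Blue-capped tube, same size and mounting, on the spoke 60 degrees from the orange one (turning about the rotor's +x axis: clockwise as seen from the robot, in front of the rotor). Not to be touched.
- blue_tube_b: Blue-capped tube, same size and mounting, on the spoke 180 degrees from the orange one. Not to be touched.
- blue_tube_c: Blue-capped tube, same size and mounting, on the spoke 240 degrees from the orange one (turning about the rotor's +x axis). Not to be touched.
- media_bottle: Loose white media bottle with a blue cap, 48 mm wide, 105 mm tall, near the rotator; origin at the centre of its underside. Bystander.
- beaker: Loose small glass beaker, 42 mm wide, 50 mm tall, near the rotator; origin at the centre of its underside. Bystander.
- dish: Loose lidded culture dish, 58 mm wide, 15 mm tall, near the rotator; origin at the centre of its underside. Bystander.

How it is judged:
At the end, for the whole second after the job is handed in: the orange-capped tube points straight up to within 0.1 rad (about 6 degrees), the rotor is at rest, the rotator stands level within 20 mm of where it was, and the bottle, beaker and dish stand upright within 20 mm of where they were (angle between each of orange_tube, media_bottle, beaker, dish's own z axis and vertical below 0.1 rad and angular speed of rotor below 0.05 rad/s and distance of each of rotator, media_bottle, beaker, dish from where it was at the start of the episode below 0.02 m and angle between rotator's own z axis and vertical below 0.05 rad); the robot touches nothing.
It fails at once if the fingers press on a tube of the rotor (over 1 N) (contact force between the fingers and orange_tube above 1 N or contact force between the fingers and blue_tube_a above 1 N or contact force between the fingers and blue_tube_b above 1 N or contact force between the fingers and blue_tube_c above 1 N).
It fails at once if the rotor is shoved or pinched (fingers on it with over 25 N) (contact force between the fingers and rotor above 25 N).
It fails at once if the rotator is shifted over 20 mm, lifted over 8 mm or tipped (distance of rotator from where it was at the start of the episode above 0.02 m or height (world z) of rotator above 0.008 m or angle between rotator's own z axis and vertical above 0.08 rad).
It fails at once if the bottle, beaker or dish is moved over 20 mm, or knocked over (distance of any of media_bottle, beaker, dish from where it was at the start of the episode above 0.02 m or angle between any of media_bottle, beaker, dish's own z axis and vertical above 0.3 rad).
It also fails if it takes over 62 s, if anything falls off the work surface, if the arm or the gripper's body presses on something with over 40 N, if the wrist force passes 120 N, or if a joint passes its speed limit or range.

## Working session

There is one attempt and no reset: what is moved stays moved. The work goes in short steps, Python scripts to look and compute and a tool call to move; the robot and the scene stay as the last step left them, time stands still between calls to the robot, and variables do not carry over. Pictures are saved under pics/ and viewed, at most 10 in all, crops included, and the job is handed in when it is done.

Besides the shell and the picture viewer there is one more tool, called after "Call:" by a JSON object that holds its "op" and its "data". jog_arm: Moves the arm, as the interface text tells. Shift numbers are shares of 0.25 m and turn numbers shares of 45 degrees, none past 1 either way. Its arguments: {"type":"object","properties":{"rows":{"type":"array"},"hand":{"type":"number"}},"required":["rows"]}

```bash
ls; mkdir -p pics; cat > h.py <<'E'
import numpy as np, cv2
from scipy.spatial.transform import Rotation as R
from bench import arm, viewer
def cam(n):
    c=viewer.camera(n); c['f']=210/np.tan(np.radians(c['fovy'])/2); c['R']=R.from_quat(c['orientation']).as_matrix(); c['p']=np.array(c['position']); return c
def pts(c):
    v,u=np.mgrid[0:420,0:560]; z=c['z_map']
    P=np.stack([(u-c['cx'])/c['f']*z,(v-c['cy'])/c['f']*z,z],-1)
    return P@c['R'].T+c['p']
E
python3 - <<'E'
from h import *
for n in ['scene','top']:
    c=cam(n); cv2.imwrite(f'pics/{n}0.png',c['image'][:,:,::-1]); np.savez(f'{n}0.npz',**{k:v for k,v in c.items()})
    print(n,c['p'],c['R'][:,2],c['fovy'],(c['z_map']>0).mean())
s=arm.read_state(); print(s)
E
```

```text
pics
scene [-0.04520316  0.4646574   0.83108322] [ 0.60102582 -0.28835791 -0.74539767] 52.117663168517616 0.9958801020408163
top [0.29158146 0.21206993 1.0939161 ] [ 0.22721074 -0.03703129 -0.97314129] 48.29843586719708 0.9957482993197279
{'clock': 0.1, 'joint_pos': array([-1.42963240e+00,  4.91495421e-01,  1.55937791e+00, -1.02543760e-05,
        1.09167546e+00, -1.05582290e-01]), 'dq': array([-1.04747293e-03, -8.70900778e-04, -2.17425160e-03, -2.20513052e-04,
        1.68182846e-05, -2.32587998e-03]), 'tau': array([ 3.97368829e-03, -6.19444513e+01, -2.62023139e+01, -4.60086284e-06,
        2.92278863e-03,  2.88913256e-06]), 'tool_pos': array([ 0.15266227, -0.6058892 ,  0.24479221]), 'orientation': array([ 9.92398782e-01,  1.23062705e-01, -1.30528406e-05, -4.77914202e-04]), 'wrist_force': array([-0.20361158,  0.15342316, -0.83343046]), 'wrist_torque': array([ 0.00066244, -0.00920399, -0.01373802]), 'finger_force': 0.0, 'grip_width': 1.0008593881194299}
```

View pics/scene0.png

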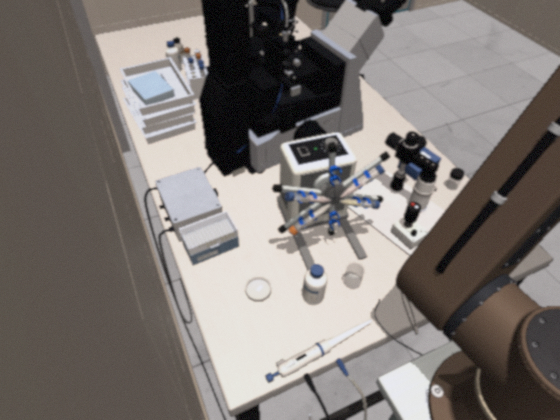

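View pics/top0.png

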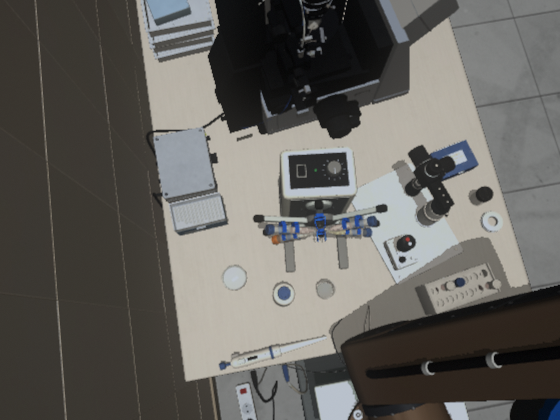

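The scene view shows the rotor hub near (335,193), with the orange cap at (293,230), low on the robot's left. The bottle is at (315,280), the beaker at (355,272) and the dish at (258,289). In the top view the black panel is at (318,172) and the rotor line runs from (258,218) to (382,208).

```bash
cat > m.py <<'E'
from h import *
def measure(c,verbose=True):
    P=pts(c); im=c['image']; hsv=cv2.cvtColor(im,cv2.COLOR_RGB2HSV).astype(int)
    H,S,V=hsv[...,0],hsv[...,1],hsv[...,2]
    box=(P[...,0]>.35)&(P[...,0]<.95)&(P[...,1]>-.25)&(P[...,1]<.45)&(c['z_map']>0)
    out={}
    m=box&(H>5)&(H<14)&(S>150)&(V>110)&(P[...,2]>.01)
    out['orange']=P[m]
    m=box&(H>100)&(H<125)&(S>140)&(P[...,2]>.02)
    out['blue']=P[m]
    m=box&(abs(P[...,2]-.211)<.006)&(V<80)
    out['panel']=P[m]
    return out,P,box,hsv
if __name__=='__main__':
    for n in ['scene','top']:
        c=dict(np.load(n+'0.npz')); c['f']=float(c['f'])
        o,P,box,hsv=measure(c)
        for k in ['orange','panel']:
            if len(o[k]): print(n,k,len(o[k]),np.median(o[k],0).round(4),o[k].min(0).round(3),o[k].max(0).round(3))
        q=o['panel'][:,:2].astype(np.float32)
        m=box&(abs(P[...,2]-.211)<.006); k,l,st,ce=cv2.connectedComponentsWithStats(m.astype(np.uint8))
        i=1+st[1:,4].argmax(); t=P[l==i]
        print('top rect',cv2.minAreaRect(t[:,:2].astype(np.float32)),np.median(t[:,2]),len(t))
        # small objects: points z .012-.12 comps
        m=box&(P[...,2]>.008)&(P[...,2]<.3); k,l,st,ce=cv2.connectedComponentsWithStats(m.astype(np.uint8))
        for i in range(1,k):
            if st[i,4]>60:
                t=P[l==i]; print(ce[i].round(),st[i,4],t.min(0).round(3),t.max(0).round(3))
E
python3 m.py
```

```text
scene orange 27 [0.4678 0.1899 0.1016] [0.461 0.186 0.096] [0.474 0.195 0.106]
scene panel 1156 [0.5951 0.1044 0.2122] [ 0.457 -0.114  0.205] [0.868 0.26  0.217]
top rect ((0.5698062777519226, 0.08353453874588013), (0.1445099115371704, 0.10360978543758392), 83.07276153564453) 0.21135050597575633 1705
[280. 147.] 28783 [ 0.35  -0.245  0.008] [0.95 0.45 0.3 ]
[257.  44.] 174 [0.846 0.064 0.29 ] [0.95  0.102 0.295]
[411. 185.] 3394 [ 0.362 -0.242  0.008] [ 0.625 -0.048  0.196]
[353. 269.] 212 [0.35  0.076 0.008] [0.372 0.116 0.053]
[257. 288.] 520 [0.387 0.268 0.008] [0.447 0.325 0.02 ]
top orange 27 [0.4733 0.1897 0.1014] [0.467 0.185 0.097] [0.482 0.195 0.109]
top panel 2160 [0.5894 0.0846 0.2115] [ 0.448 -0.181  0.205] [0.944 0.259 0.217]
top rect ((0.5722604393959045, 0.08193247765302658), (0.14488273859024048, 0.1003633588552475), 82.95638275146484) 0.21055291416909916 3143
[294.  96.] 23226 [ 0.539 -0.245  0.008] [0.945 0.45  0.3  ]
[285.  24.] 170 [0.822 0.083 0.284] [0.888 0.11  0.295]
[318. 201.] 8089 [ 0.394 -0.093  0.008] [0.632 0.224 0.3  ]
[431. 184.] 2492 [ 0.448 -0.25   0.008] [ 0.634 -0.126  0.197]
[401. 252.] 883 [ 0.367 -0.138  0.008] [ 0.444 -0.055  0.112]
[234. 278.] 505 [0.39  0.266 0.008] [0.448 0.324 0.021]
[327. 284.] 75 [0.35  0.075 0.01 ] [0.373 0.114 0.053]
[283. 291.] 252 [0.35  0.167 0.035] [0.38  0.215 0.11 ]
```

```bash
cat > r.py <<'E'
from h import *
X=np.array([.9926,-.1219,0]);Y=np.array([.1219,.9926,0]);C=np.array([.571,.083,.16])-.0905*X; C[2]=.16
def rotor(c):
    P=pts(c)-C; x,y,z=P@X,P@Y,P[...,2]
    r=np.hypot(y,z); a=np.degrees(np.arctan2(-y,z)) # clockwise from up
    hsv=cv2.cvtColor(c['image'],cv2.COLOR_RGB2HSV).astype(int)
    ok=(c['z_map']>0)&(abs(x)<.02)
    g=ok&(r>.126)&(r<.155)&(hsv[...,2]<90)
    k,l,st,ce=cv2.connectedComponentsWithStats(g.astype(np.uint8))
    for i in range(1,k):
        if st[i,4]>8:
            s=l==i; print(' grip px',ce[i].round(),st[i,4],'ang',a[s].mean().round(1),'x',x[s].min().round(4),x[s].max().round(4),'r',r[s].min().round(3),r[s].max().round(3),'y',y[s].mean().round(4),'z',z[s].mean().round(4))
    o=(hsv[...,0]>4)&(hsv[...,0]<15)&(hsv[...,1]>150)&(hsv[...,2]>100)&(r<.2)&(abs(x)<.05)
    if o.any(): print(' orange',o.sum(),'ang',a[o].mean().round(1),'x',x[o].mean().round(4),'r',r[o].mean().round(3),'y',y[o].mean().round(4),'z',z[o].mean().round(4))
if __name__=='__main__':
    for n in ['scene','top']:
        c=dict(np.load(n+'0.npz')); c['f']=float(c['f']); print(n,C); rotor(c)
E
python3 r.py
```

```text
scene [0.4811697  0.09403195 0.16      ]
 grip px [331. 147.] 81 ang -6.1 x -0.0084 0.0038 r 0.127 0.147 y 0.0148 z 0.1382
 grip px [384. 156.] 43 ang 52.0 x -0.0076 0.0035 r 0.129 0.144 y -0.1078 z 0.0844
 grip px [277. 188.] 54 ang -63.6 x -0.0084 0.0024 r 0.127 0.145 y 0.1224 z 0.0607
 grip px [380. 199.] 15 ang 111.7 x -0.0078 -0.0006 r 0.127 0.137 y -0.124 z -0.0493
 grip px [282. 229.] 31 ang -123.6 x -0.008 0.003 r 0.126 0.139 y 0.1103 z -0.0732
 grip px [331. 233.] 18 ang 174.4 x -0.0073 -0.0024 r 0.126 0.141 y -0.0128 z -0.1312
 orange 27 ang -122.1 x -0.0251 r 0.11 y 0.0934 z -0.0586
top [0.4811697  0.09403195 0.16      ]
 grip px [319. 205.] 71 ang -5.3 x -0.0055 0.0078 r 0.13 0.147 y 0.0131 z 0.1415
 grip px [381. 208.] 71 ang 52.0 x -0.0045 0.0086 r 0.127 0.147 y -0.1086 z 0.0849
 grip px [259. 218.] 70 ang -63.0 x -0.0051 0.0082 r 0.126 0.144 y 0.1216 z 0.062
 grip px [377. 224.] 10 ang 111.3 x -0.0045 0.0072 r 0.135 0.143 y -0.1287 z -0.0502
 grip px [265. 233.] 18 ang -123.6 x -0.0053 0.0067 r 0.131 0.142 y 0.1145 z -0.076
 orange 27 ang -121.6 x -0.0193 r 0.111 y 0.0943 z -0.0581
```

```bash
cat > g.py <<'E'
from r import *
Rd=np.array([X,-Y,[0,0,-1]]).T
def W(xp,yl,z): p=C+xp*X+yl*Y; p[2]=z; return p
def frac(p,Rt=None,p0=None,R0=None):
    s=arm.read_state(); R0=R.from_quat(s['orientation']).as_matrix() if R0 is None else R0; p0=s['tool_pos'] if p0 is None else p0
    rv=R.from_matrix(R0.T@(R0 if Rt is None else Rt)).as_rotvec()
    return np.r_[R0.T@(p-p0)/.25, rv/np.radians(45)].round(3)
E
python3 - <<'E'
from g import *
p1=np.array([.38,-.40,.42]); p2=np.array([.49,-.17,.42]); p3=W(.005,.055,.37); p4=W(.005,.055,.304)
print(frac(p1,Rd)); print(frac(p2,p0=p1,R0=Rd),frac(p3,p0=p2,R0=Rd),frac(p4,p0=p3,R0=Rd),p3)
E
```

```text
[ 1.083e+00 -5.770e-01 -7.000e-01 -1.000e-03  0.000e+00  4.700e-01]
[ 0.325 -0.967  0.     0.     0.     0.   ] [-0.144 -1.264  0.2    0.     0.     0.   ] [0.    0.    0.264 0.    0.    0.   ] [0.4928372  0.14801545 0.37      ]
```

Call:
{"op": "jog_arm", "data": {"rows": [0.2, -0.1, -0.4, 0, 0, 0.1, 0.5, -0.3, -0.7, 0, 0, 0.25, 0.8, -0.45, -0.7, 0, 0, 0.4, 1, -0.577, -0.7, 0, 0, 0.47, 1, -0.577, -0.7, 0, 0, 0.47, 1, -0.577, -0.7, 0, 0, 0.47, 1, -0.577, -0.7, 0, 0, 0.47, 1, -0.577, -0.7, 0, 0, 0.47], "hand": 1}}

```text
clock: 0.9
tool_pos: [0.3629, -0.402, 0.4227]
orientation: [0.998, -0.059, 0.001, 0.001]
wrist_force: [-0.7, 0.7, -0.1]
grip_width: -0.003
finger_force: 0.0
```

Call:
{"op": "jog_arm", "data": {"rows": [0.1, -0.2, 0, 0, 0, 0, 0.2, -0.4, 0, 0, 0, 0, 0.25, -0.6, 0, 0, 0, 0, 0.3, -0.8, 0, 0, 0, 0, 0.36, -0.967, 0, 0, 0, 0, 0.36, -0.967, 0, 0, 0, 0, 0.36, -0.967, 0, 0, 0, 0, 0.36, -0.967, 0, 0, 0, 0]}}

```text
clock: 1.7
tool_pos: [0.4784, -0.1771, 0.4199]
orientation: [0.998, -0.061, -0.0, 0.0]
wrist_force: [0.1, -0.1, -0.4]
grip_width: -0.003
finger_force: 0.0
```

```bash
python3 - <<'E'
from g import *
s=arm.read_state(); print(s['tool_pos'],s['joint_pos'],s['clock'],s['grip_width'])
print(frac(W(.005,.055,.37),Rd))
E
```

```text
[ 0.47837851 -0.17712623  0.4199341 ] [-4.83918472e-01  1.85610704e-01  1.55587524e+00 -5.13802968e-04
  1.40068570e+00  1.20966593e+00] 1.7 -0.0032680261775592987
[-1.020e-01 -1.298e+00  1.990e-01  0.000e+00  1.000e-03 -1.000e-03]
```

Call:
{"op": "jog_arm", "data": {"rows": [0, -0.2, 0, 0, 0, 0, 0, -0.4, 0, 0, 0, 0, -0.05, -0.6, 0, 0, 0, 0, -0.1, -0.8, 0, 0, 0, 0, -0.1, -1, 0, 0, 0, 0, -0.1, -1, 0, 0, 0, 0]}}

```text
clock: 2.3
tool_pos: [0.4844, 0.0775, 0.4202]
orientation: [0.998, -0.06, 0.0, -0.0]
wrist_force: [-0.0, -0.2, 0.4]
grip_width: 0.001
finger_force: 0.0
```

Call:
{"op": "jog_arm", "data": {"rows": [0, -0.15, 0, 0, 0, 0, 0, -0.298, 0.1, 0, 0, 0, 0, -0.298, 0.2, 0, 0, 0, 0, -0.298, 0.2, 0, 0, 0, 0, -0.298, 0.2, 0, 0, 0]}}

```text
clock: 2.8
tool_pos: [0.4941, 0.1474, 0.3707]
orientation: [0.998, -0.062, -0.0, 0.0]
wrist_force: [0.9, 0.8, 0.8]
grip_width: -0.001
finger_force: 0.0
```

```bash
python3 - <<'E'
from g import *
s=arm.read_state(); print(s['tool_pos'],s['joint_pos'],s['clock'])
print(frac(W(.005,.055,.304),Rd))
a=cam('scene'); b=cam('top'); 
cv2.imwrite('pics/p1.png',np.hstack([cv2.resize(i['image'][y:y+200,x:x+200,::-1],(400,400)) for i,x,y in((a,240,90),(b,220,110))]))
cw=cam('wrist'); cv2.imwrite('pics/w1.png',cw['image'][:,:,::-1])
rotor(a)
E
```

```text
[0.49409228 0.14737904 0.37069713] [ 1.61908516e-01  2.22190675e-01  1.63428717e+00 -4.19752165e-04
  1.28560947e+00  1.85710869e+00] 2.8
[-0.005 -0.002  0.267  0.001  0.    -0.003]
 grip px [332. 147.] 78 ang -6.1 x -0.0087 0.0034 r 0.126 0.148 y 0.0148 z 0.1384
 grip px [384. 156.] 39 ang 51.9 x -0.0075 0.0033 r 0.13 0.144 y -0.1079 z 0.0845
 grip px [277. 188.] 53 ang -63.7 x -0.0074 0.0029 r 0.126 0.145 y 0.1221 z 0.0604
 grip px [380. 199.] 14 ang 111.8 x -0.0061 -0.0009 r 0.13 0.139 y -0.1247 z -0.0499
 grip px [282. 229.] 40 ang -123.7 x -0.0084 0.0031 r 0.126 0.14 y 0.1104 z -0.0738
 grip px [332. 232.] 14 ang 174.0 x -0.0082 -0.0033 r 0.127 0.138 y -0.0137 z -0.13
 orange 26 ang -122.1 x -0.0247 r 0.11 y 0.0935 z -0.0587
```

View pics/p1.png

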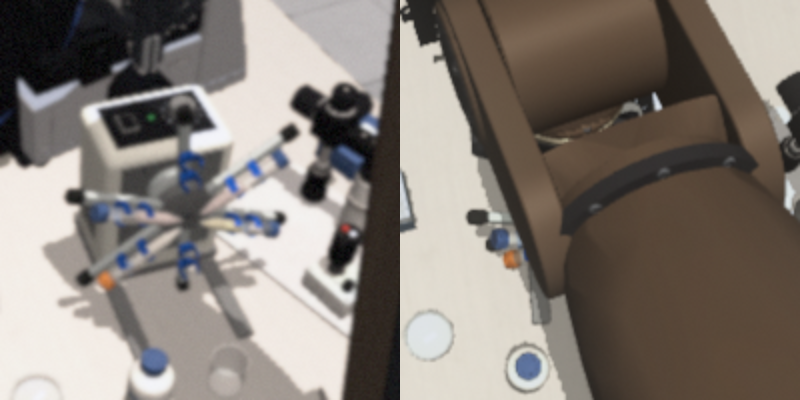

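```bash
python3 - <<'E'
from g import *
a=cam('scene'); s=arm.read_state()
for q in (s['tool_pos'],[.49,.147,.45],[.481,.094,.305],[.481,.094,.16]):
    d=a['R'].T@(np.array(q)-a['p']); print(a['f']*d[:2]/d[2]+[a['cx'],a['cy']],d[2])
print(a['p'],a['R'][:,2])
cv2.imwrite('pics/p2.png',np.hstack([cv2.resize(i[:,:,::-1],(400,300)) for i in(a['image'],cv2.imread('pics/w1.png')[:,:,::-1])]))
E
```

```text
[312.3746103  116.49712223] 0.7579327719180317
[317.40182728  77.97361547] 0.6973284769830743
[338.41937386 142.05758543] 0.8152848756191025
[330.77104307 194.4163786 ] 0.9233675375530697
[-0.04520316  0.4646574   0.83108322] [ 0.60102582 -0.28835791 -0.74539767]
```

View pics/p2.png

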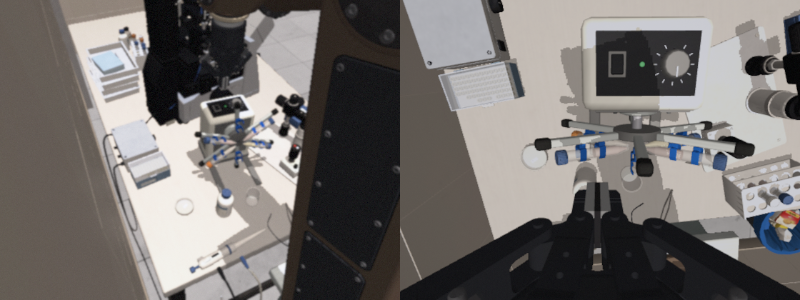

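```bash
cat > path.py <<'E'
from g import *
HW=.0145
def tcp(phi,r=.131,hw=HW,xo=.005):
    a=np.radians(phi)
    yl=max(-q*np.sin(a)+.0075*np.cos(a) for q in (r,.145)); z=r*np.cos(a)+.0075*np.sin(a)
    return W(xo,yl+hw,.16+z+.014)
def rows(phis,p0,**k):
    return [list(map(float,frac(tcp(f,**k),p0=p0,R0=Rd)[:3].round(3))) for f in phis]
E
python3 - <<'E'
from path import *
p0=W(.005,.055,.304)
print(rows([-5,-1,3,7,11,15,19,23,27,30],p0)); 
p1=tcp(30); print(rows([34,38,42,46,50,54,58,58],p1)); print(p0,p1,tcp(58))
E
```

```text
[[-0.0, 0.082, 0.001], [-0.0, 0.122, -0.003], [-0.0, 0.159, -0.005], [-0.0, 0.196, -0.004], [-0.0, 0.233, -0.0], [0.0, 0.269, 0.006], [-0.0, 0.304, 0.015], [-0.0, 0.339, 0.026], [0.0, 0.373, 0.039], [0.0, 0.398, 0.051]]
[[0.0, 0.032, 0.018], [-0.0, 0.063, 0.037], [-0.0, 0.092, 0.059], [-0.0, 0.12, 0.083], [0.0, 0.146, 0.109], [-0.0, 0.17, 0.137], [0.0, 0.192, 0.166], [0.0, 0.192, 0.166]]
[0.4928372  0.14801545 0.304     ] [0.48070756 0.04924698 0.29119933] [0.47484233 0.00148793 0.24977978]
```

Call:
{"op": "jog_arm", "data": {"rows": [0, 0, 0.1, 0, 0, 0, -0.005, -0.002, 0.2, 0, 0, 0, -0.005, -0.002, 0.267, 0, 0, -0.003, -0.005, -0.002, 0.267, 0, 0, -0.003, -0.005, -0.002, 0.267, 0, 0, -0.003]}}

```text
clock: 3.5
tool_pos: [0.4927, 0.1494, 0.3045]
orientation: [0.998, -0.06, 0.001, -0.0]
wrist_force: [-0.8, -0.0, 0.6]
grip_width: 0.003
finger_force: 0.0
```

Call:
{"op": "jog_arm", "data": {"rows": [0, 0.05, 0, 0, 0, 0, 0, 0.082, 0, 0, 0, 0, 0, 0.105, 0, 0, 0, 0, 0, 0.122, -0.003, 0, 0, 0, 0, 0.14, -0.004, 0, 0, 0, 0, 0.159, -0.005, 0, 0, 0, 0, 0.196, -0.004, 0, 0, 0, 0, 0.233, 0, 0, 0, 0, 0, 0.233, 0, 0, 0, 0]}}

```text
clock: 4.4
tool_pos: [0.4851, 0.0907, 0.3033]
orientation: [0.998, -0.06, -0.0, 0.0]
wrist_force: [0.3, -0.2, 0.5]
grip_width: 0.002
finger_force: 0.0
```

```bash
cat > look.py <<'E'
from path import *
import sys
s=arm.read_state(); d=s['tool_pos']-C; print('tool x,y,z',(d@X).round(4),(d@Y).round(4),s['tool_pos'][2].round(4),s['wrist_force'].round(1),s['clock'])
a=cam('scene'); rotor(a); b=cam('wrist'); print('wrist'); rotor(b)
if len(sys.argv)>1: cv2.imwrite(f'pics/{sys.argv[1]}.png',np.hstack([cv2.resize(a['image'][90:290,240:440,::-1],(400,400)),cv2.resize(b['image'][:,:,::-1],(400,300)).repeat(1,0) if 0 else cv2.copyMakeBorder(cv2.resize(b['image'][:,:,::-1],(400,300)),0,100,0,0,0)]))
E
python3 look.py q1
```

```text
tool x,y,z 0.0043 -0.0028 0.3033 [ 0.3 -0.2  0.5] 4.4
 grip px [342. 144.] 180 ang 2.4 x -0.0099 0.0101 r 0.126 0.155 y -0.0057 z 0.1418
 grip px [389. 165.] 33 ang 66.8 x -0.0065 0.002 r 0.13 0.142 y -0.1252 z 0.0537
 grip px [286. 175.] 76 ang -49.4 x -0.0085 0.004 r 0.127 0.146 y 0.105 z 0.09
 grip px [275. 222.] 30 ang -108.3 x -0.0083 -0.0002 r 0.127 0.14 y 0.1266 z -0.0417
 grip px [317. 236.] 22 ang -169.8 x -0.0078 0.0013 r 0.127 0.139 y 0.0233 z -0.1299
 orange 23 ang -106.6 x -0.0252 r 0.111 y 0.1065 z -0.0317
wrist
 grip px [375. 180.] 125 ang 126.2 x -0.0037 0.0091 r 0.126 0.143 y -0.1075 z -0.0785
 grip px [141. 189.] 184 ang -107.7 x -0.0044 0.009 r 0.126 0.142 y 0.1265 z -0.0404
 grip px [456. 221.] 608 ang 66.5 x -0.0048 0.0093 r 0.127 0.146 y -0.1249 z 0.0544
 grip px [ 99. 242.] 872 ang -47.7 x -0.0047 0.009 r 0.126 0.145 y 0.1008 z 0.0917
 grip px [299. 277.] 2413 ang 4.8 x -0.0047 0.0167 r 0.126 0.155 y -0.012 z 0.1434
 orange 138 ang -106.7 x -0.0149 r 0.111 y 0.1062 z -0.0318
```

View pics/q1.png

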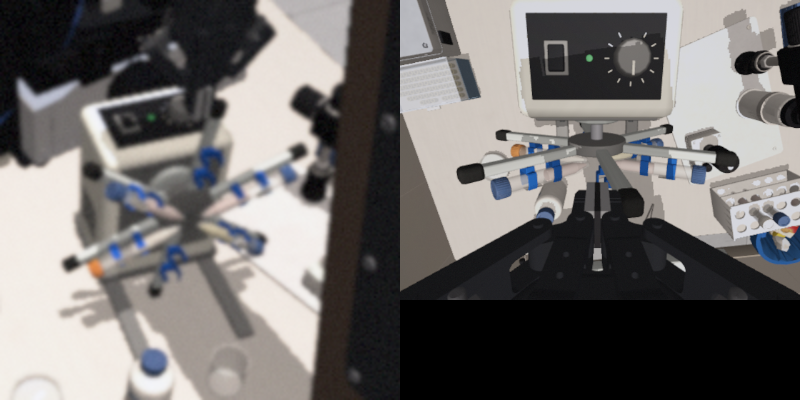

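The wrist view shows the shut fingers against the top grip at about (625,205). The rotor has turned about 15° clockwise and the other spokes and tubes are clear. I'll carry on.

```bash
sed -i 's/^HW=.*/HW=.011/' path.py; python3 - <<'E'
from path import *
p=arm.read_state()['tool_pos']
print(rows([13,17,21,25,29,33,37,41,44,44],p)); p=tcp(44)
print(rows([47,50,53,56,58,58],p)); print(p)
E
```

```text
[[0.002, 0.036, 0.0], [0.002, 0.072, 0.008], [0.002, 0.107, 0.018], [0.002, 0.142, 0.03], [0.002, 0.175, 0.045], [0.002, 0.208, 0.062], [0.002, 0.239, 0.081], [0.002, 0.269, 0.102], [0.002, 0.29, 0.12], [0.002, 0.29, 0.12]]
[[-0.0, 0.02, 0.018], [-0.0, 0.04, 0.038], [-0.0, 0.058, 0.058], [-0.0, 0.075, 0.08], [-0.0, 0.086, 0.095], [-0.0, 0.086, 0.095]]
[0.47703833 0.01936933 0.27344345]
```

Call:
{"op": "jog_arm", "data": {"rows": [0.002, 0.036, 0, 0, 0, 0, 0.002, 0.072, 0.008, 0, 0, 0, 0.002, 0.107, 0.018, 0, 0, 0, 0.002, 0.142, 0.03, 0, 0, 0, 0.002, 0.175, 0.045, 0, 0, 0, 0.002, 0.208, 0.062, 0, 0, 0, 0.002, 0.239, 0.081, 0, 0, 0, 0.002, 0.269, 0.102, 0, 0, 0, 0.002, 0.29, 0.12, 0, 0, 0, 0.002, 0.29, 0.12, 0, 0, 0]}}

```text
clock: 5.5
tool_pos: [0.4769, 0.0192, 0.2728]
orientation: [0.998, -0.06, -0.001, 0.0]
wrist_force: [-0.1, -0.0, -0.0]
grip_width: -0.003
finger_force: 0.0
```

```bash
python3 look.py q2; python3 - <<'E'
from path import *
p=arm.read_state()['tool_pos']; print(rows([47,50,53,56,58,58],p))
E
```

```text
tool x,y,z 0.0049 -0.0748 0.2728 [-0.1 -0.  -0. ] 5.5
 grip px [372. 147.] 194 ang 32.1 x -0.0088 0.0087 r 0.127 0.155 y -0.0741 z 0.1187
 grip px [318. 152.] 84 ang -17.4 x -0.0092 0.0066 r 0.126 0.147 y 0.0418 z 0.1332
 grip px [385. 190.] 28 ang 100.1 x -0.008 0.0025 r 0.126 0.143 y -0.1316 z -0.0234
 grip px [273. 198.] 44 ang -74.9 x -0.0082 0.0021 r 0.126 0.144 y 0.1308 z 0.0352
 grip px [290. 233.] 30 ang -135.9 x -0.0077 0.0045 r 0.127 0.138 y 0.0919 z -0.0949
 orange 37 ang -74.0 x -0.025 r 0.115 y 0.1106 z 0.0317
wrist
 grip px [251. 180.] 37 ang 159.2 x -0.0048 0.005 r 0.126 0.14 y -0.0469 z -0.1238
 grip px [113. 182.] 71 ang -135.3 x -0.0026 0.0089 r 0.126 0.137 y 0.0914 z -0.0922
 grip px [348. 203.] 338 ang 99.5 x -0.0042 0.0092 r 0.126 0.145 y -0.133 z -0.0222
 grip px [289. 278.] 3105 ang 34.5 x -0.0041 0.0177 r 0.126 0.155 y -0.0801 z 0.1168
 grip px [  8. 311.] 614 ang -14.0 x -0.005 0.0089 r 0.126 0.136 y 0.0317 z 0.1273
 grip px [192. 307.] 55 ang 17.6 x 0.0161 0.0178 r 0.152 0.155 y -0.0465 z 0.1466
 grip px [222. 314.] 70 ang 21.2 x 0.0114 0.0128 r 0.152 0.155 y -0.0556 z 0.1434
 orange 340 ang -73.3 x -0.0155 r 0.111 y 0.1063 z 0.0319
[[-0.0, 0.022, 0.018], [-0.0, 0.041, 0.038], [-0.0, 0.059, 0.058], [-0.0, 0.077, 0.08], [-0.0, 0.087, 0.094], [-0.0, 0.087, 0.094]]
```

View pics/q2.png

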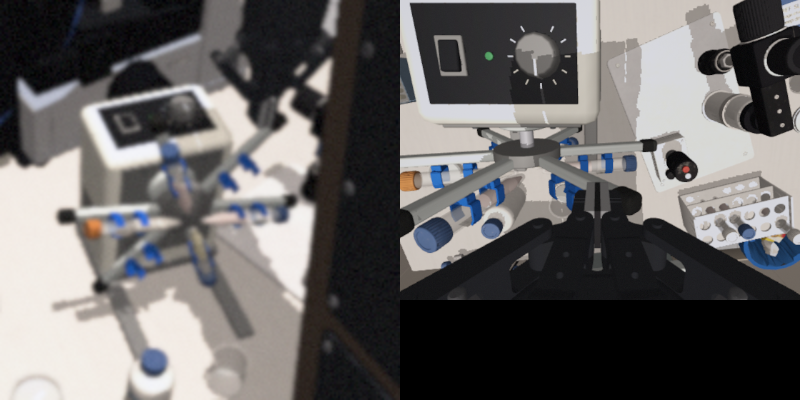

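The orange cap is now nearly level on the left, at about (95,228) in the left half, and the pushed spoke is at about 43°. Next I'll finish this stroke, back off and rise.

Call:
{"op": "jog_arm", "data": {"rows": [0, 0.022, 0.018, 0, 0, 0, 0, 0.041, 0.038, 0, 0, 0, 0, 0.059, 0.058, 0, 0, 0, 0, 0.077, 0.08, 0, 0, 0, 0, 0.087, 0.094, 0, 0, 0, 0, 0.087, 0.094, 0, 0, 0, 0, 0.067, 0.05, 0, 0, 0, 0, 0.06, -0.1, 0, 0, 0, 0, 0.06, -0.25, 0, 0, 0, 0, 0.06, -0.4, 0, 0, 0]}}

```text
clock: 6.6
tool_pos: [0.475, 0.0054, 0.376]
orientation: [0.998, -0.06, 0.0, 0.0]
wrist_force: [0.8, -0.1, 0.5]
grip_width: -0.0
finger_force: 0.0
```

```bash
python3 look.py; python3 - <<'E'
from path import *
print(frac(W(.005,.055,.37),Rd),frac(W(.005,.055,.304),Rd))
E
```

```text
tool x,y,z 0.0047 -0.0887 0.376 [ 0.8 -0.1  0.5] 6.6
 grip px [334. 146.] 84 ang -3.6 x -0.0085 0.0064 r 0.127 0.147 y 0.0088 z 0.1394
 grip px [385. 158.] 41 ang 54.6 x -0.0081 0.0034 r 0.129 0.144 y -0.1111 z 0.0788
 grip px [279. 186.] 51 ang -61.0 x -0.0078 0.0052 r 0.127 0.144 y 0.1189 z 0.066
 grip px [378. 201.] 16 ang 114.4 x -0.0073 0.0006 r 0.127 0.14 y -0.121 z -0.0548
 grip px [281. 228.] 28 ang -120.7 x -0.0086 0.0004 r 0.126 0.139 y 0.1136 z -0.0674
 orange 50 ang -60.5 x -0.0244 r 0.116 y 0.1011 z 0.0572
wrist
 grip px [223. 163.] 33 ang 174.4 x -0.0037 0.0092 r 0.126 0.14 y -0.0128 z -0.1305
 grip px [115. 172.] 69 ang -120.1 x -0.0036 0.0091 r 0.126 0.139 y 0.1137 z -0.0658
 grip px [305. 174.] 135 ang 113.7 x -0.0046 0.0092 r 0.126 0.144 y -0.1231 z -0.0541
 grip px [ 41. 200.] 370 ang -59.8 x -0.0051 0.0089 r 0.126 0.144 y 0.1165 z 0.0677
 grip px [306. 204.] 383 ang 54.5 x -0.0046 0.0094 r 0.128 0.147 y -0.1134 z 0.0807
 grip px [137. 229.] 614 ang -1.5 x -0.0044 0.009 r 0.126 0.148 y 0.0038 z 0.1415
 orange 230 ang -58.6 x -0.0166 r 0.112 y 0.0957 z 0.0583
[-0.003 -0.575  0.036  0.    -0.011  0.003] [-0.005 -0.575  0.3    0.    -0.011  0.003]
```

Call:
{"op": "jog_arm", "data": {"rows": [0, -0.15, 0, 0, 0, 0, 0, -0.3, 0, 0, 0, 0, 0, -0.45, 0, 0, 0, 0, 0, -0.575, 0.036, 0, 0, 0, 0, -0.575, 0.036, 0, 0, 0, 0, -0.575, 0.16, 0, 0, 0, 0, -0.575, 0.3, 0, 0, 0, 0, -0.575, 0.3, 0, 0, 0, 0, -0.575, 0.3, 0, 0, 0]}}

```text
clock: 7.6
tool_pos: [0.4927, 0.1474, 0.2994]
orientation: [0.998, -0.06, -0.0, 0.0]
wrist_force: [-0.4, 0.0, 0.5]
grip_width: 0.0
finger_force: 0.0
```

```bash
python3 - <<'E'
from path import *
p=arm.read_state()['tool_pos'];print(p,C+.055*Y); print(rows([-6,-3,0,4,8,12,16,20,24,24],p));p=tcp(24); print(rows([28,32,36,40,44,48,51,54,54],p))
E
```

```text
[0.49274633 0.14738982 0.29938182] [0.4878742  0.14862495 0.16      ]
[[0.0, 0.083, -0.016], [0.0, 0.113, -0.02], [0.0, 0.143, -0.022], [0.0, 0.18, -0.023], [0.0, 0.217, -0.022], [0.0, 0.253, -0.017], [0.0, 0.289, -0.01], [0.0, 0.325, -0.001], [0.0, 0.359, 0.011], [0.0, 0.359, 0.011]]
[[-0.0, 0.034, 0.014], [-0.0, 0.067, 0.031], [-0.0, 0.098, 0.049], [-0.0, 0.128, 0.07], [0.0, 0.157, 0.093], [-0.0, 0.184, 0.118], [-0.0, 0.203, 0.138], [0.0, 0.221, 0.159], [0.0, 0.221, 0.159]]
```

Call:
{"op": "jog_arm", "data": {"rows": [0, 0.05, -0.016, 0, 0, 0, 0, 0.083, -0.016, 0, 0, 0, 0, 0.113, -0.02, 0, 0, 0, 0, 0.143, -0.022, 0, 0, 0, 0, 0.18, -0.023, 0, 0, 0, 0, 0.217, -0.022, 0, 0, 0, 0, 0.253, -0.017, 0, 0, 0, 0, 0.289, -0.01, 0, 0, 0, 0, 0.325, -0.001, 0, 0, 0, 0, 0.359, 0.011, 0, 0, 0]}}

```text
clock: 8.6
tool_pos: [0.4817, 0.0577, 0.2955]
orientation: [0.998, -0.06, -0.0, 0.0]
wrist_force: [0.5, 0.1, 0.4]
grip_width: 0.0
finger_force: 0.6
```

Call:
{"op": "jog_arm", "data": {"rows": [0, 0.034, 0.014, 0, 0, 0, 0, 0.067, 0.031, 0, 0, 0, 0, 0.098, 0.049, 0, 0, 0, 0, 0.128, 0.07, 0, 0, 0, 0, 0.157, 0.093, 0, 0, 0, 0, 0.184, 0.118, 0, 0, 0, 0, 0.203, 0.138, 0, 0, 0, 0, 0.221, 0.159, 0, 0, 0, 0, 0.221, 0.159, 0, 0, 0]}}

```text
clock: 9.5
tool_pos: [0.4749, 0.0032, 0.2552]
orientation: [0.998, -0.06, -0.001, 0.0]
wrist_force: [-0.4, -0.5, -0.1]
grip_width: 0.003
finger_force: 0.0
```

```bash
python3 look.py q3; python3 - <<'E'
from path import *
p=arm.read_state()['tool_pos'];print([(f,rows([f],p)) for f in (55,56,57,58,59,60,61,62,63)])
E
```

```text
tool x,y,z 0.0049 -0.0909 0.2552 [-0.4 -0.5 -0.1] 9.5
 grip px [377. 148.] 250 ang 37.6 x -0.0099 0.0133 r 0.126 0.155 y -0.085 z 0.1115
 grip px [331. 148.] 79 ang -6.9 x -0.0081 0.0052 r 0.128 0.147 y 0.0168 z 0.1384
 grip px [277. 189.] 49 ang -64.4 x -0.0083 0.0011 r 0.127 0.145 y 0.1232 z 0.0591
 grip px [379. 198.] 22 ang 111.1 x -0.0068 0.0014 r 0.126 0.139 y -0.1236 z -0.0476
 grip px [282. 229.] 23 ang -124.4 x -0.0074 0.0025 r 0.127 0.138 y 0.1092 z -0.0749
 orange 54 ang -6.7 x -0.0236 r 0.119 y 0.014 z 0.1181
wrist
 grip px [ 58. 192.] 105 ang -123.8 x -0.0039 0.0088 r 0.126 0.138 y 0.1083 z -0.0726
 grip px [319. 201.] 306 ang 110.3 x -0.0046 0.0094 r 0.126 0.144 y -0.126 z -0.0466
 grip px [238. 313.] 7585 ang 33.7 x -0.0062 0.0196 r 0.126 0.155 y -0.0795 z 0.1206
 orange 762 ang -3.2 x -0.0155 r 0.118 y 0.0066 z 0.118
[(55, [[-0.0, 0.006, 0.002]]), (56, [[-0.0, 0.012, 0.01]]), (57, [[-0.0, 0.017, 0.017]]), (58, [[-0.0, 0.023, 0.024]]), (59, [[-0.0, 0.028, 0.032]]), (60, [[-0.0, 0.033, 0.039]]), (61, [[-0.0, 0.038, 0.047]]), (62, [[-0.0, 0.043, 0.055]]), (63, [[-0.0, 0.047, 0.063]])]
```

View pics/q3.png

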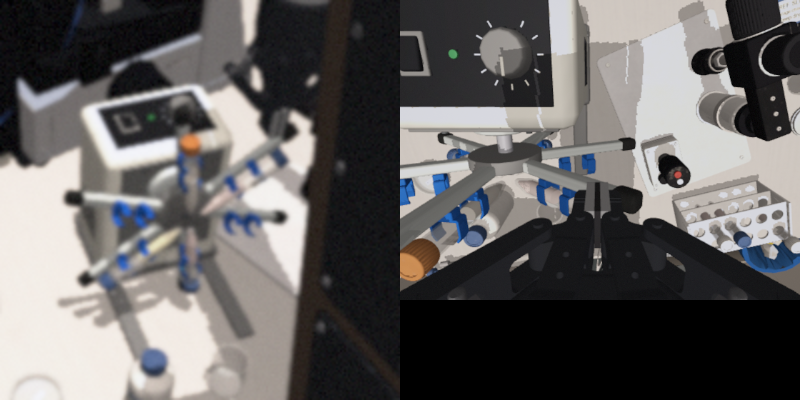

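The orange tube is almost upright, with its cap at (190,143) in the left half. It is still about 6.5° short, so the last push follows.

Call:
{"op": "jog_arm", "data": {"rows": [0, 0.012, 0.01, 0, 0, 0, 0, 0.023, 0.024, 0, 0, 0, 0, 0.03, 0.036, 0, 0, 0, 0, 0.036, 0.043, 0, 0, 0, 0, 0.036, 0.043, 0, 0, 0]}}

```text
clock: 10.1
tool_pos: [0.4741, -0.0055, 0.245]
orientation: [0.998, -0.06, -0.0, 0.0]
wrist_force: [0.4, -0.7, 0.2]
grip_width: -0.004
finger_force: 0.0
```

```bash
python3 look.py
```

```text
tool x,y,z 0.0051 -0.0997 0.245 [ 0.4 -0.7  0.2] 10.1
 grip px [379. 149.] 293 ang 40.7 x -0.0104 0.0145 r 0.126 0.155 y -0.0908 z 0.1069
 grip px [337. 146.] 78 ang -1.4 x -0.0086 0.0063 r 0.126 0.147 y 0.0033 z 0.1383
 grip px [280. 184.] 56 ang -58.8 x -0.009 0.006 r 0.126 0.145 y 0.1162 z 0.0705
 grip px [376. 203.] 20 ang 117.5 x -0.0072 0.0013 r 0.126 0.137 y -0.1168 z -0.0608
 grip px [279. 227.] 26 ang -118.3 x -0.0081 0.0002 r 0.126 0.138 y 0.1166 z -0.0627
 orange 55 ang -1.1 x -0.0233 r 0.119 y 0.0022 z 0.119
wrist
 grip px [ 23. 198.] 146 ang -118.1 x -0.004 0.0089 r 0.126 0.138 y 0.1155 z -0.0617
 grip px [301. 200.] 292 ang 116.2 x -0.0046 0.0092 r 0.126 0.145 y -0.1206 z -0.0593
 grip px [217. 325.] 10623 ang 35.4 x -0.0065 0.0197 r 0.126 0.155 y -0.0826 z 0.1177
 orange 293 ang 3.7 x -0.0117 r 0.121 y -0.0081 z 0.1208
```

Call:
{"op": "jog_arm", "data": {"rows": [0, -0.01, -0.02, 0, 0, 0, 0, -0.02, -0.04, 0, 0, 0, 0, -0.025, -0.15, 0, 0, 0, 0, -0.025, -0.3, 0, 0, 0, 0, -0.025, -0.5, 0, 0, 0, 0, -0.025, -0.65, 0, 0, 0, 0, 0.2, -0.65, 0, 0, 0, 0, 0.4, -0.65, 0, 0, 0, 0, 0.6, -0.65, 0, 0, 0, 0, 0.6, -0.65, 0, 0, 0]}}

```text
clock: 11.2
tool_pos: [0.4555, -0.1579, 0.4082]
orientation: [0.998, -0.062, 0.0, 0.001]
wrist_force: [0.0, -0.4, -1.0]
grip_width: -0.0
finger_force: 0.0
```

```bash
python3 - <<'E'
from path import *
for n in ('scene','top'):
    a=cam(n); print(n); rotor(a); cv2.imwrite(f'pics/f_{n}.png',a['image'][:,:,::-1])
E
```

```text
scene
 grip px [337. 146.] 77 ang -1.3 x -0.0078 0.0062 r 0.127 0.146 y 0.0032 z 0.1383
 grip px [386. 159.] 38 ang 56.8 x -0.0084 0.0024 r 0.13 0.144 y -0.1144 z 0.075
 grip px [280. 184.] 58 ang -58.8 x -0.0085 0.0074 r 0.126 0.145 y 0.1163 z 0.0704
 grip px [377. 203.] 21 ang 117.1 x -0.0076 0.0034 r 0.128 0.14 y -0.1192 z -0.061
 grip px [279. 227.] 25 ang -118.1 x -0.0088 0.0006 r 0.126 0.138 y 0.1167 z -0.0623
 orange 47 ang -1.5 x -0.0243 r 0.119 y 0.0031 z 0.1189
top
 grip px [325. 204.] 78 ang -0.5 x -0.0049 0.009 r 0.128 0.147 y 0.0012 z 0.1415
 grip px [384. 209.] 75 ang 57.1 x -0.0051 0.0094 r 0.128 0.147 y -0.1159 z 0.0751
 grip px [261. 217.] 72 ang -58.2 x -0.0047 0.0092 r 0.127 0.145 y 0.1169 z 0.0725
 grip px [263. 231.] 42 ang -118.3 x -0.0052 0.0086 r 0.126 0.142 y 0.1173 z -0.0633
 orange 77 ang -0.4 x -0.018 r 0.119 y 0.0007 z 0.1193
```

View pics/f_scene.png

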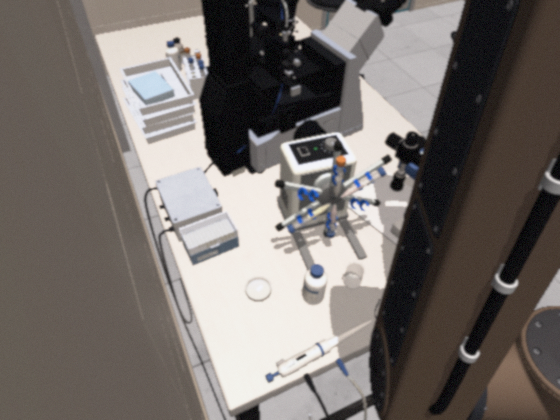

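The orange cap now stands straight up at (340,160), within about 1° by both cameras. The bottle, beaker and dish are where they were, and the hand is clear.

```bash
python3 -c "
from bench import arm; print(arm.sign_off())"
```

```text
the job is handed in; nothing more can be done
None
```

I handed the job in with the orange-capped tube upright to within about 1° (by both cameras) and the hand clear; the rotator, bottle, beaker and dish showed no visible movement, but the sign-off returned no verdict.

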